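# Unlatch and open the guard gate of a test nest

## Task

Open the little gate of the guard pen on the bench: press its thumb lever fully down so that the latch bar lifts out of its catch, and while keeping the lever down push the gate inwards past the catch. Swing it inwards all the way until it is fully open against its stop, leave it standing there with the latch bar dropped again, and leave the valve body inside the pen where it is. Be gentle: the latch is light, so never press or push on the guard harder than 15 N.

Things in the scene. Friction and masses are not known exactly. Their poses are not given: they have to be found in the camera images.
- guard: Guard pen, 272x300 mm plate with barred aluminium fences 110 mm high, fixed, open above. Origin: on the bench under the middle of the 170 mm gate opening; x inwards through the gate, y to the left, z up. Shut gate in plane x=0, lock plate's front at x=-6 mm. Vertical gate hinge axis at x=0, y=-85 mm. Gate top z=115 mm, posts 117 mm. The latch bar's catch is inside the left post, y=105 mm.
- gate (a joint): Gate angle in rad: 0 shut, 1.4 fully open against its stop. It swings inwards, free end from +y of the guard towards +x (clockwise from above); stays where it is left (about 2 N at the lever moves it). The hinges are adjustable: gate, lever and bar hang up to 5 mm higher or lower than the heights given, differently each time and not measured: feel for them. The bar blocks opening until lifted.
- thumb_lever (a joint): Thumb lever on the gate's front, in rad: 0 up, 0.42 pressed to its stop. Steel pad 46x40 mm, sticking out to -x; pivot at guard x=-6, y=27, z=100 mm (gate shut). Pad covers x=-16 to -58 mm; at rest it slopes up to about z=121 mm at its outer edge, at the stop its top is level at z=100 mm. Spring return, 1 to 4 N over the stroke; then a firm stop, about 3 N/mm. Bends above 15 N.
- bar (a joint): Flat steel latch bar, 147x14x8 mm, inside the gate, in rad: 0 dropped, about 0.18 when the lever is at its stop. It pivots on the gate and falls by its weight; the lever's nose lifts it. Its free end (left) sits behind the catch's tooth and clears it at 0.02 to 0.15 depending on how the gate hangs; the lever must stay down until the gate has swung about 0.12 rad.
- valve_body_center (a point): Black valve body, 40x90x52 mm, lying loose inside the pen at the left, out of the gate's sweep; the point is at its centre, 26 mm above the pen's plate. Leave it.

How it is judged:
On the way, in this order (a step that is already met when the one before it is completed fails the run):
1. the thumb lever is pressed fully down and has lifted the latch bar while the gate is still shut (value of joint thumb_lever above 0.38 rad and value of joint bar above 0.15 rad and value of joint gate below 0.12 rad), for 0.1 s.
2. the gate is pushed past the catch with the lever still held down (value of joint gate between 0.15 and 0.6 rad and value of joint thumb_lever above 0.25 rad), for 0.05 s.
At the end, for the whole second after the job is handed in: The gate stands open at its stop (beyond 1.3 rad of 1.4) and at rest, the latch bar has dropped again (below 0.03 rad), the thumb lever is let go (below 0.05 rad), and the valve body is within 10 mm of where it was (value of joint gate above 1.3 rad and value of joint bar below 0.03 rad and value of joint thumb_lever below 0.05 rad and distance of valve_body_center from where it was at the start of the episode below 0.01 m and velocity of joint gate between -0.05 and 0.05 rad/s); the robot touches nothing.
It fails at once if the guard, its gate or its latch is pressed or pushed harder than 15 N (contact force between any of the fingers, the arm and guard above 15 N).
It fails at once if the valve body is moved more than 10 mm (distance of valve_body_center from where it was at the start of the episode above 0.01 m).
It also fails if it takes over 53 s, if anything falls off the work surface, if the arm or the gripper's body presses on something with over 40 N, if the wrist force passes 120 N, or if a joint passes its speed limit or range.

## Robot

A 6-joint arm with a two-finger parallel gripper is mounted at the origin on a cart in front of the work surface, level with it; the furniture and walls round the work are solid. World frame = base frame: x ahead of the robot, y to its left, z up, the work surface at z = 0. Lengths are in m, angles in rad, forces in N, time in s.
With the tool pointing down it reaches from about 0.325 to 0.85 m from the base axis. Payload 4.4 kg.
Tool frame: the origin (TCP) lies midway between the tips of the shut fingers; the grasp point (between the pads) lies 19 mm behind it; x points along the fingers, y is the direction in which the jaws open and shut, and the axes are right-handed (so a half turn about x gives the same grasp; the last joint's range is limited). The gripper opens to 94 mm and grips with 3 to 60 N. Pads are 16 mm wide; open, the fingers measure 119 mm over their backs; the gripper's body (75 mm by 177 mm) begins 78 mm behind the grasp point.
Start: joints at [1, 0.207, 1.542, -0, 1.393, -0.15], TCP at [0.234, 0.525, 0.205] pointing down, gripper open.
Joint ranges: [-2.73, 2.73], [-0.86, 2.22], [0.23, 2.46], [-1.11, 4.25], [0.08, 2.63], [-2.82, 2.82]. Speed limits (rad/s): [2.79, 2.79, 3.14, 3.14, 3.14, 3.14].

## Interface

Orientations are given as a unit quaternion [x, y, z, w].
In Python, from station import * gives the robot as it stands.
- The arm moves only by the tool carry_out, never from a script. Its argument "series" is a list that holds one entry, the list of rows, each a list of 6 numbers: the shift along the world's x, y, z in cm, then the turn, a rotation vector about the world's x, y, z in rad. A call has 1 to 10 rows; each row is the pose to reach, as a shift and turn from the pose commanded when the call began; what a row does not reach only later rows make up. A row lasts 1/8 s, in which the tool goes at most 62.5 mm and 10.7 degrees, less where a joint would pass 70% of its speed; a pose out of reach is approached as far as the arm can. A call with a gripper value outside its range is refused whole. "fingers" is the closure, from -1 (fully open) to 1 (shut), set as the call begins (left out, the last holds). The fingers move at their own pace and stop on an object; "grip_force" is the grip in N (left out, the last holds). Time passes only in rows, so rows that repeat a pose let the fingers close. It gives the time, the measured TCP pose, the force and the opening at its end, in the units of the state.
- sense(): the state, without advancing time (a new reading comes with each control period).
- capture(name): name is "scene" or "top" or "wrist"; returns a dict with "color" (384x512x3 uint8, red, green, blue), "camera_matrix" (3x3 intrinsics, pixels), "xyz" and "orientation" of the camera in the world. Camera axes: x right, y down, z forward; pixel columns grow to the right and rows downward; lengths in m; the calibration is good to about 2 mm. A picture is of the moment at which its call begins. There is no depth.
- job_done(): hands the job in, once; it reports no verdict.
The state is a dict: "t": time; "joints": joint angles; "joint_velocities": joint speeds; "joint_torque": joint torques, N m; "tcp_pos": TCP position; "eef_rot": TCP orientation; "contact_force": force on the tool from outside, world axes, zero at the start; "torque": the same for the moment, N m; "gripper_width": finger opening in m.
Only numpy, scipy, OpenCV 4.12 (cv2) and the standard library are available. Lean on these libraries where they do the work, as an engineer would, in place of code of your own. Each camera call takes 0.05 s, during which the arm holds its last target.

## Working session

There is one attempt and no reset: what is moved stays moved. The work goes in short steps, Python scripts to look and compute and a tool call to move; the robot and the scene stay as the last step left them, time stands still between calls to the robot, and variables do not carry over. Pictures are saved under pics/ and viewed, and the job is handed in when it is done.

Besides the shell and the picture viewer there is one more tool, called after "Call:" as a command line: name --argument value ..., lists and objects as JSON in quotes. carry_out: Moves the arm, as the interface text tells. Its arguments: {"type":"object","properties":{"series":{"type":"array"},"fingers":{"type":"number"},"grip_force":{"type":"number"}},"required":["series"]}

```bash
ls; mkdir -p pics; python3 - <<'E'
from station import *
import cv2
s=sense();print(s)
for n in ["scene","top","wrist"]:
    c=capture(n);cv2.imwrite(f"pics/{n}0.png",c["color"][:,:,::-1]);print(n,c["camera_matrix"],c["xyz"],c["orientation"])
E
```

```text
pics
{'t': 0.0, 'joints': array([ 1.00049969e+00,  2.07422158e-01,  1.54289902e+00, -6.86587485e-06,
        1.39358085e+00, -1.50507162e-01]), 'joint_velocities': array([-0.00030438, -0.00079892,  0.00076694,  0.0008974 , -0.00010723,
        0.00054456]), 'joint_torque': array([ 3.29014365e-04, -3.70880055e+01, -2.81412649e+01,  6.96695060e-02,
        3.64897528e-02, -1.97846434e-04]), 'tcp_pos': array([0.23392419, 0.52437637, 0.2043157 ]), 'eef_rot': array([ 0.14656522,  0.69187313, -0.14809497,  0.69130173]), 'contact_force': array([ 0.80829044,  0.55302046, -0.72545553]), 'torque': array([-0.0149417 , -0.01289632,  0.022258  ]), 'gripper_width': 0.09419187012240063}
scene [[434.05447001   0.         261.24713741]
 [  0.         434.05447001 197.5764843 ]
 [  0.           0.           1.        ]] [ 0.11093127 -0.20816936  0.64968225] [ 0.85569041 -0.30810384  0.14137677 -0.39099688]
top [[408.66840959   0.         251.00532325]
 [  0.         408.66840959 195.50138882]
 [  0.           0.           1.        ]] [0.40863891 0.27234873 0.92978451] [-0.69858432  0.71158767 -0.05066727  0.05527891]
wrist [[327.2148657    0.         252.51524741]
 [  0.         327.2148657  191.15474868]
 [  0.           0.           1.        ]] [0.16677602 0.55458009 0.38416103] [0.83238045 0.53941708 0.06868175 0.10702716]
```

View pics/scene0.png

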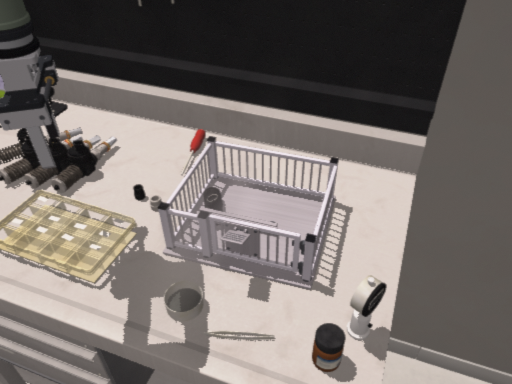

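View pics/top0.png

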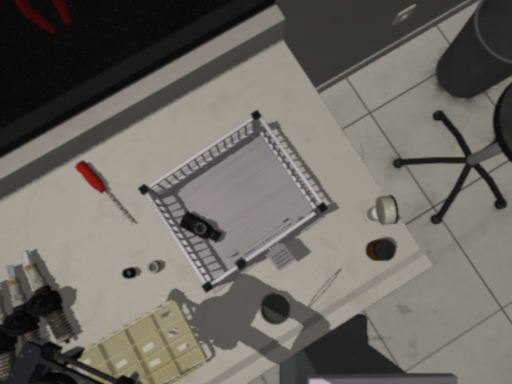

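View pics/wrist0.png

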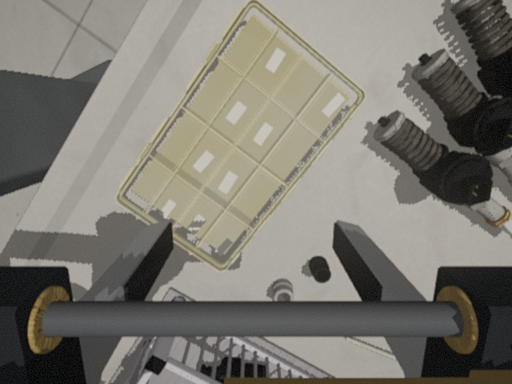

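```bash
cat > h.py <<'E'
from station import *
import cv2,numpy as np
from scipy.spatial.transform import Rotation as R
def ray(c,uv,z):
    K=c["camera_matrix"];d=R.from_quat(c["orientation"]).apply(np.linalg.inv(K)@np.array([uv[0],uv[1],1.]))
    o=np.array(c["xyz"]);return o+d*(z-o[2])/d[2]
def proj(c,P):
    P=np.atleast_2d(P);q=R.from_quat(c["orientation"]).inv().apply(P-np.array(c["xyz"]))
    p=q@np.array(c["camera_matrix"]).T;return p[:,:2]/p[:,2:]
E
python3 - <<'E'
from h import *
c=capture("top")
for n,uv in dict(cornerL=(208,286),postL=(240,264),postR=(322,208),backR=(256,115),backL=(145,189),lever=(282,256)).items(): print(n,ray(c,uv,.117))
im=c["color"][90:310,120:350,::-1];cv2.imwrite("pics/topz.png",cv2.resize(im,None,fx=3.3*.8,fy=3.3*.8,interpolation=cv2.INTER_CUBIC))
c=capture("scene")
for n,uv in dict(cornerL=(168,209),postL=(206,217),postR=(310,241),backR=(334,162),backL=(212,143)).items(): print(n,ray(c,uv,.117))
im=c["color"][130:290,150:350,::-1];cv2.imwrite("pics/scz.png",cv2.resize(im,None,fx=3.7,fy=3.7,interpolation=cv2.INTER_CUBIC))
E
```

```text
cornerL [0.3548374  0.36350448 0.117     ]
postL [0.3959998  0.30058007 0.117     ]
postR [0.50352842 0.13508224 0.117     ]
backR [0.7000458  0.26319755 0.117     ]
backL [0.54886229 0.49047817 0.117     ]
lever [0.41005074 0.21777295 0.117     ]
cornerL [0.35299841 0.34930617 0.117     ]
postL [0.39436857 0.28767325 0.117     ]
postR [0.49609404 0.12752564 0.117     ]
backR [0.69221014 0.25645244 0.117     ]
backL [0.53752057 0.47549213 0.117     ]
```

View pics/topz.png

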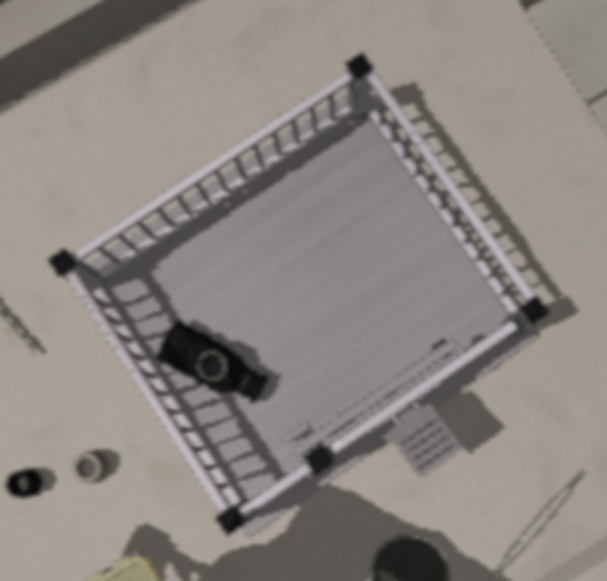

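View pics/scz.png

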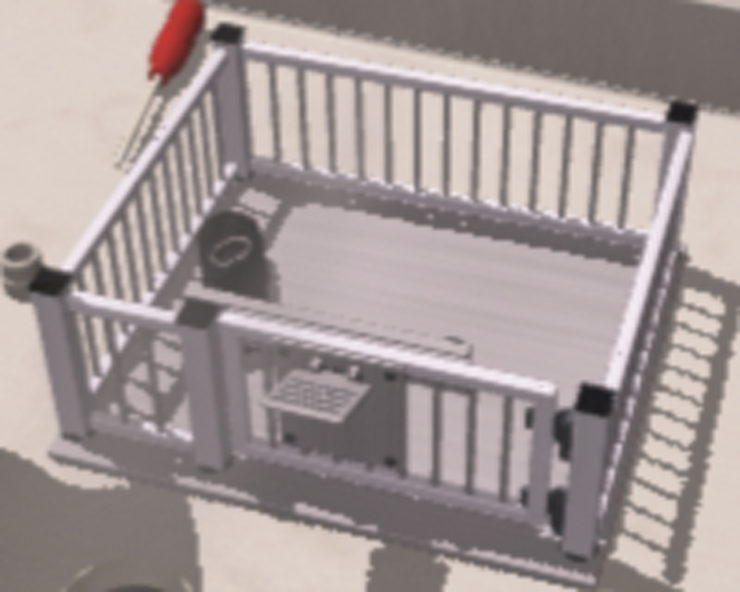

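```bash
python3 - <<'E'
from h import *
from scipy.optimize import least_squares
t=capture("top");s=capture("scene")
T=dict(corner=(207.5,286.6),postL=(241.2,263.9),postR=(322.7,207.4),backR=(256.4,115),backL=(144.2,189.6))
S=dict(corner=(163.5,206.2),postL=(203.5,214.3),postR=(310.8,238.4),backR=(334.3,160.5),backL=(211.6,139.2))
P={}
for n in T:
    a=ray(t,T[n],.119);b=ray(s,S[n],.119)
    P[n]=(a+b)[:2]/2; print(n,a[:2],b[:2])
L=lambda a,b:np.linalg.norm(P[a]-P[b])
for p in [("postL","postR"),("corner","postL"),("corner","postR"),("corner","backL"),("postR","backR"),("backL","backR")]:print(p,L(*p))
d=P["corner"]-P["postR"];print(np.arctan2(d[1],d[0]));d=P["backL"]-P["backR"];print(np.arctan2(d[1],d[0]))
for q in("corner","postR"):
  d=P["back"+("L" if q=="corner" else "R")]-P[q];print(np.arctan2(d[1],d[0]))
E
```

```text
corner [0.35384576 0.36425465] [0.34964489 0.35907158]
postL [0.39618232 0.29815883] [0.39381393 0.29449507]
postR [0.50447293 0.13397293] [0.49991065 0.12970544]
backR [0.69931164 0.26239317] [0.69437137 0.25793293]
backL [0.54732176 0.49153093] [0.54383101 0.4858878 ]
('postL', 'postR') 0.19633315305574991
('corner', 'postL') 0.0783557203947743
('corner', 'postR') 0.274687417353049
('corner', 'backL') 0.2317568296883477
('postR', 'backR') 0.23314271732718284
('backL', 'backR') 0.27407034690259163
2.1504098228515844
2.1554622068335907
0.5801958293460734
0.5828541270455578
```

```bash
cat >> h.py <<'E'
G0=np.array([0.4486,0.2141]);TH=0.582
def g2w(p,G=None,th=None):
    G=G0 if G is None else G; th=TH if th is None else th
    p=np.atleast_2d(np.array(p,float));c,s=np.cos(th),np.sin(th)
    return np.c_[G[0]+c*p[:,0]-s*p[:,1],G[1]+s*p[:,0]+c*p[:,1],p[:,2]]
E
python3 - <<'E'
from h import *
pad=[[-.016,.05,.104],[-.016,.004,.104],[-.055,.004,.121],[-.055,.05,.121]]
gate=[[0,-.085,.115],[0,.085,.115]]
plate=[[-.02,-.12,0]]
posts=[[0,-.098,.117],[0,.098,.117],[0,-.098,0],[0,.098,0]]
for n,f,o in(("top",4,(180,170)),("scene",4,(150,190))):
    c=capture(n);im=c["color"][o[1]:o[1]+140,o[0]:o[0]+190,::-1];im=cv2.resize(im,None,fx=f,fy=f,interpolation=cv2.INTER_CUBIC)
    pr=lambda P:((proj(c,g2w(P))-o+.5)*f).astype(int)
    cv2.polylines(im,[pr(pad)],True,(0,0,255),1);cv2.polylines(im,[pr(gate)],False,(0,255,0),1)
    for p in pr(posts):cv2.circle(im,tuple(int(v) for v in p),4,(255,0,0),1)
    cv2.imwrite(f"pics/ov_{n}.png",im)
E
```

```text
(no output)
```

View pics/ov_top.png

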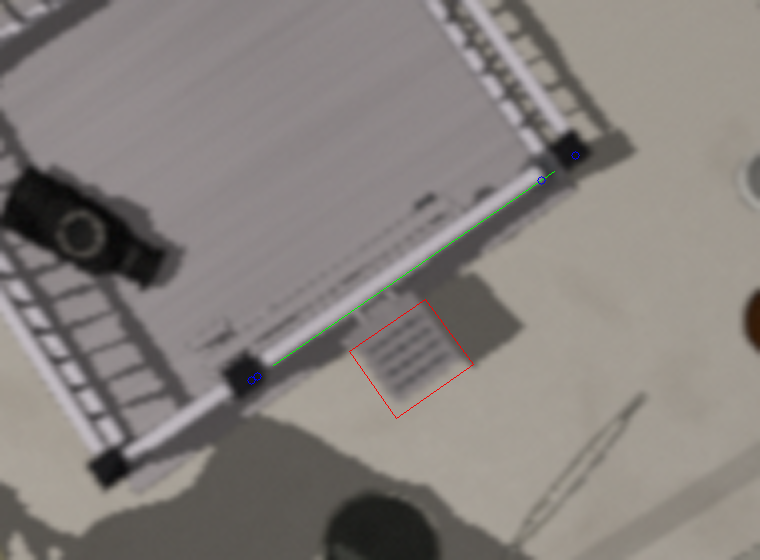

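View pics/ov_scene.png

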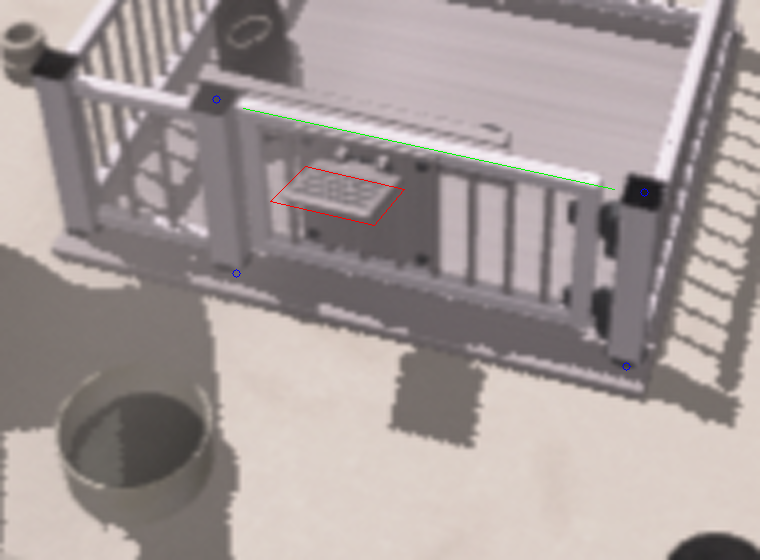

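```bash
python3 - <<'E'
from h import *
for n,o in(("top",(255,225)),("scene",(205,215))):
    c=capture(n);im=c["color"][o[1]:o[1]+50,o[0]:o[0]+65,::-1];im=cv2.resize(im,None,fx=12,fy=12,interpolation=cv2.INTER_NEAREST)
    for i in range(0,65,5):cv2.putText(im,str(o[0]+i),(i*12,10),0,.35,(0,0,255));cv2.line(im,(i*12,0),(i*12,4),(0,0,255))
    for i in range(0,50,5):cv2.putText(im,str(o[1]+i),(0,i*12+4),0,.35,(0,0,255))
    cv2.imwrite(f"pics/pad_{n}.png",im)
E
```

```text
(no output)
```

View pics/pad_top.png

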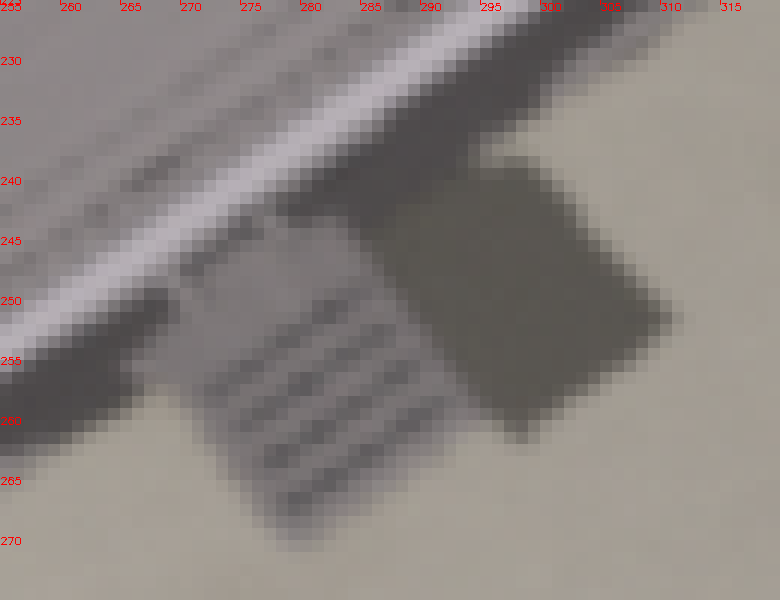

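View pics/pad_scene.png

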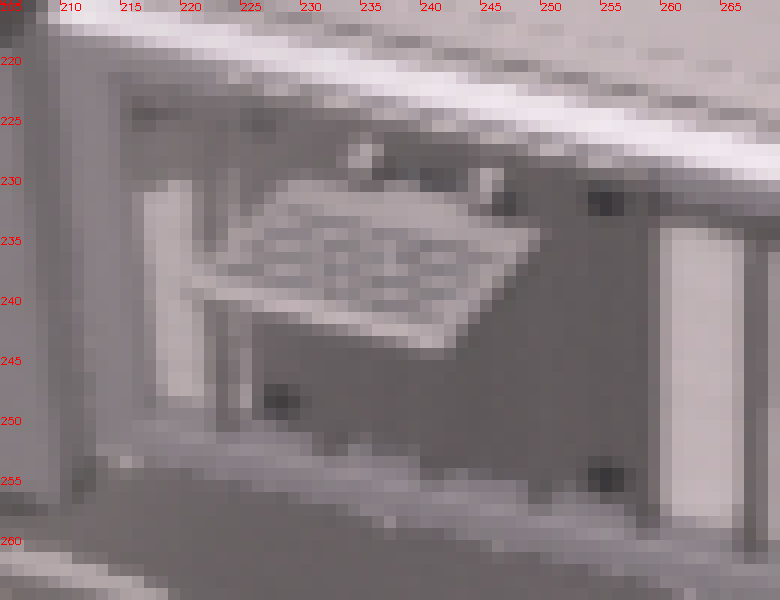

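```bash
python3 - <<'E'
from h import *
from scipy.optimize import least_squares
t=capture("top");s=capture("scene")
T=dict(corner=(207.5,286.6),postL=(241.2,263.9),postR=(322.7,207.4),backR=(256.4,115),backL=(144.2,189.6))
S=dict(corner=(163.5,206.2),postL=(203.5,214.3),postR=(310.8,238.4),backR=(334.3,160.5),backL=(211.6,139.2))
names=list(T)
padT={2:(294,260.3),3:(279,269.7)};padS={0:(227.5,230.5),1:(250,234.5),2:(241.5,242.7),3:(220.5,238)}
def mod(p):
    x,y,th,dz,xp,xb,yc,yl,yr=p[:9]
    posts=[[xp,yc,.117],[xp,yl,.117],[xp,yr,.117],[xb,yr,.117],[xb,yc,.117]]
    pad=[[-.0151,.05,.1041+dz],[-.0151,.004,.1041+dz],[-.0535,.004,.1212+dz],[-.0535,.05,.1212+dz]]
    return g2w(posts,(x,y),th),g2w(pad,(x,y),th)
def adj(c,d):
    c=dict(c);c["xyz"]=np.array(c["xyz"])+d[:3];c["orientation"]=(R.from_rotvec(d[3:])*R.from_quat(c["orientation"])).as_quat();return c
def f(p):
    po,pa=mod(p);r=[]
    a=adj(t,p[9:15]);b=adj(s,p[15:21])
    pt,ps=proj(a,po),proj(b,po)
    for i,n in enumerate(names): r+=list((pt[i]-T[n])/.6)+list((ps[i]-S[n])/.6)
    qt,qs=proj(a,pa),proj(b,pa)
    for k in padT:r+=list((qt[k]-padT[k])/.6)
    for k in padS:r+=list((qs[k]-padS[k])/.8)
    r+=list(np.r_[p[9:12],p[15:18]]/.0015)+list(np.r_[p[12:15],p[18:21]]/.0015)
    r+=[p[3]/.003,(p[7]-.098)/.004,(p[8]+.098)/.004,p[4]/.004]
    return r
p0=np.r_[.4486,.2141,.582,0,0,.232,.176,.098,-.098,np.zeros(12)]
q=least_squares(f,p0,x_scale=np.r_[np.ones(9)*.01,np.ones(12)*.002])
cov=np.linalg.inv(q.jac.T@q.jac)
print(np.round(q.x,4));print(np.round(np.sqrt(np.diag(cov)),4)[:9],2*q.cost,len(q.fun));print(np.round(q.fun,1))
E
```

```text
[ 4.518e-01  2.168e-01  5.813e-01  1.300e-03 -2.100e-03  2.314e-01
  1.775e-01  9.860e-02 -9.840e-02 -3.000e-04 -1.000e-04  4.000e-04
 -1.000e-04  3.000e-04 -2.000e-04  3.000e-04  1.000e-04  1.100e-03
  7.000e-04 -6.000e-04  1.000e-04]
[0.0015 0.0016 0.0027 0.0013 0.0009 0.0012 0.001  0.001  0.0009] 80.41080188693036 48
[ 0.4  0.6  0.3 -0.5  0.  -0.2 -0.2  0.4  0.   0.2 -0.  -0.9  0.4  0.3
  0.1  0.  -0.2 -0.4 -0.2 -0.3  3.3 -3.6 -3.9  3.3 -1.2 -1.1  1.5  0.8
  3.   1.4 -3.2 -0.1 -0.2 -0.1  0.3  0.2  0.1  0.7 -0.1  0.2 -0.1  0.5
 -0.4  0.   0.4  0.1 -0.1 -0.5]
```

```bash
sed -i 's/^G0=.*/G0=np.array([0.4518,0.2168]);TH=0.5813/' h.py; python3 - <<'E'
from h import *
s=sense();Rm=R.from_quat(s["eef_rot"]).as_matrix();print(Rm, s["t"])
# desired
a=.15
gx=np.array([np.cos(TH),np.sin(TH),0]);z=np.array([0,0,1.])
d=np.sin(a)*gx-np.cos(a)*z
for sg in(1,-1):
    jaw=sg*(np.cos(a)*gx+np.sin(a)*z)
    D=np.c_[d,jaw,np.cross(d,jaw)]
    print(sg,(D@Rm.T).trace(),R.from_matrix(D@Rm.T).as_rotvec())
# TCP targets: span 40.. lowest outer corner at guard (-.047,.027), tcp lies on midline (20.25 inward, along jaw)
for x,zz in((-.047,.15),(-.047,.13)):
    c=g2w([[x,.027,zz]])[0]; tcp=c+.02025*(np.cos(a)*gx+np.sin(a)*z)
    print(tcp,(tcp-s["tcp_pos"])*100)
E
```

```text
[[ 4.81028869e-05  4.07587927e-01  9.13165965e-01]
 [ 3.30249769e-05  9.13165965e-01 -4.07587929e-01]
 [-9.99999998e-01  4.97634409e-05  3.04653372e-05]] 0.65
1 2.6634732313244336 [ 0.11581458 -0.09843379 -0.56860346]
-1 -0.68591364347178 [-0.13020048 -0.15306463  2.56569489]
[0.41442767 0.22455166 0.15302612] [ 18.00471195 -30.05299566  -5.24494894]
[0.41442767 0.22455166 0.13302612] [ 18.00471195 -30.05299566  -7.24494894]
```

Call:
carry_out --series '[[[5, -9, 0, 0.03, -0.03, -0.17], [9, -15, 0, 0.06, -0.05, -0.3], [13, -21, 0, 0.09, -0.07, -0.43], [16, -26, -1, 0.11, -0.09, -0.54], [18, -30, -2, 0.1158, -0.0984, -0.5686], [18, -30, -3, 0.1158, -0.0984, -0.5686], [18, -30, -3, 0.1158, -0.0984, -0.5686], [18, -30, -3, 0.1158, -0.0984, -0.5686]]]' --fingers 0.66 --grip_force 40

```text
t: 1.65
tcp_pos: [0.4144, 0.2255, 0.1758]
eef_rot: [0.382, 0.595, -0.288, 0.646]
contact_force: [-1.9, 0.1, 0.3]
gripper_width: 0.0178
```

```bash
cat >> h.py <<'E'
def tipinfo(s=None,w=None):
    s=s or sense();Rm=R.from_quat(s["eef_rot"]).as_matrix()
    w=s["gripper_width"]; h=w/2+.0125
    o=s["tcp_pos"];out=[]
    for k in(-h,h):
        p=o+Rm[:,1]*k;c,sn=np.cos(TH),np.sin(TH);q=p[:2]-G0
        out.append(np.round(1000*np.array([c*q[0]+sn*q[1],-sn*q[0]+c*q[1],p[2]]),1))
    return out
def show(n,name,o,sz,f):
    c=capture(n);im=c["color"][o[1]:o[1]+sz[1],o[0]:o[0]+sz[0],::-1];cv2.imwrite("pics/"+name,cv2.resize(im,None,fx=f,fy=f,interpolation=cv2.INTER_CUBIC))
E
python3 - <<'E'
from h import *
s=sense();print(s["t"],s["contact_force"],s["joints"],tipinfo())
show("scene","s1.png",(140,60),(200,200),3);show("top","t1.png",(180,150),(200,150),3.5);show("wrist","w1.png",(0,0),(512,384),1.5)
E
```

```text
1.65 [-1.85853281  0.13147732  0.29845773] [ 0.28157146 -0.10062098  1.93637141  0.04869246  1.16263628 -0.31552236] [array([-47.7,  27.8, 172.6]), array([ -5.4,  27.8, 179. ])]
```

View pics/s1.png

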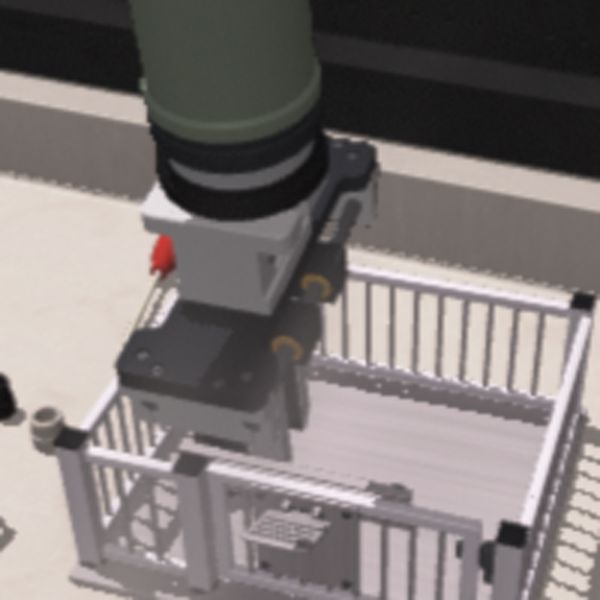

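View pics/t1.png

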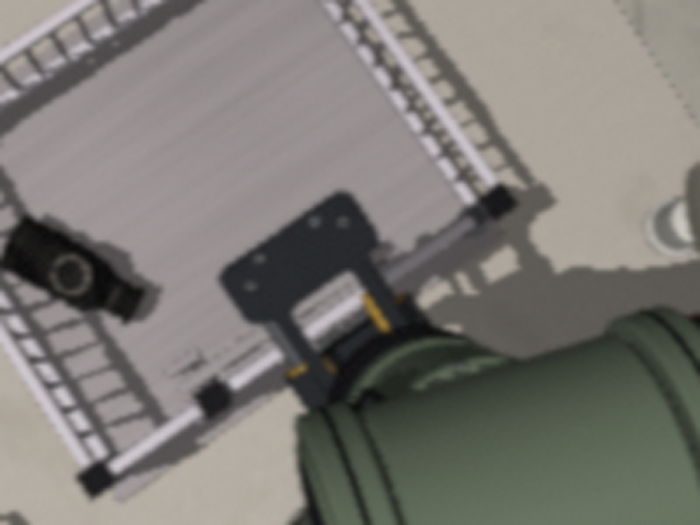

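View pics/w1.png

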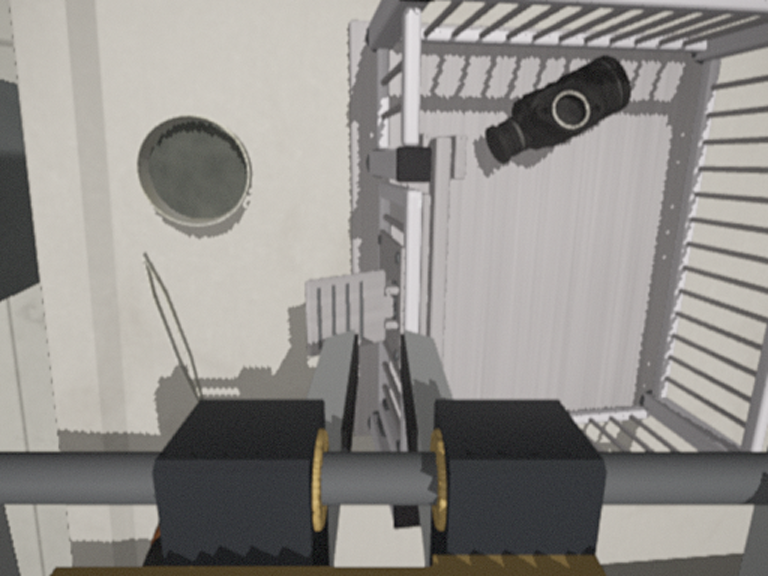

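```bash
python3 - <<'E'
from h import *
c=capture("wrist");f=1.5
im=cv2.resize(c["color"][:,:,::-1],None,fx=f,fy=f)
pr=lambda P:((proj(c,g2w(P))+.5)*f).astype(int)
pad=[[-.0151,.045,.1041],[-.0151,.009,.1041],[-.0535,.009,.1212],[-.0535,.045,.1212]]
cv2.polylines(im,[pr(pad)],True,(0,0,255),1)
cv2.polylines(im,[pr([[-.006,-.02,.115],[-.006,.085,.115]])],False,(0,255,0),1)
cv2.polylines(im,[pr([[-.013,.085,.117],[-.013,.111,.117],[.013,.111,.117],[.013,.085,.117]])],True,(255,0,0),1)
cv2.imwrite("pics/w2.png",im[100:420,250:520].repeat(2,0).repeat(2,1)[:600])
E
```

```text
(no output)
```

View pics/w2.png

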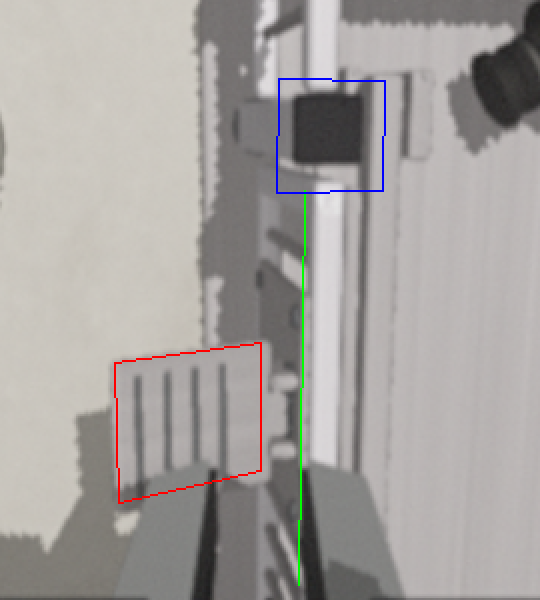

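Call:
carry_out --series '[[[-0.05, -0.1, -1.5, 0, 0, 0], [-0.05, -0.1, -3.0, 0, 0, 0], [-0.05, -0.1, -4.2, 0, 0, 0], [-0.05, -0.1, -4.5, 0, 0, 0], [-0.05, -0.1, -4.5, 0, 0, 0], [-0.05, -0.1, -4.5, 0, 0, 0]]]' --fingers 0.78

```text
t: 2.6
tcp_pos: [0.4144, 0.2242, 0.131]
eef_rot: [0.382, 0.595, -0.288, 0.646]
contact_force: [0.1, -0.2, -0.2]
gripper_width: 0.0101
```

```bash
python3 - <<'E'
from h import *
s=sense();print(s["t"],s["contact_force"],s["gripper_width"],tipinfo())
show("wrist","w3.png",(150,60),(230,240),2.5)
E
```

```text
2.6 [ 0.0661842  -0.16083524 -0.16228933] 0.010142196648155159 [array([-44.6,  26.7, 128.3]), array([ -9.8,  26.7, 133.6])]
```

View pics/w3.png

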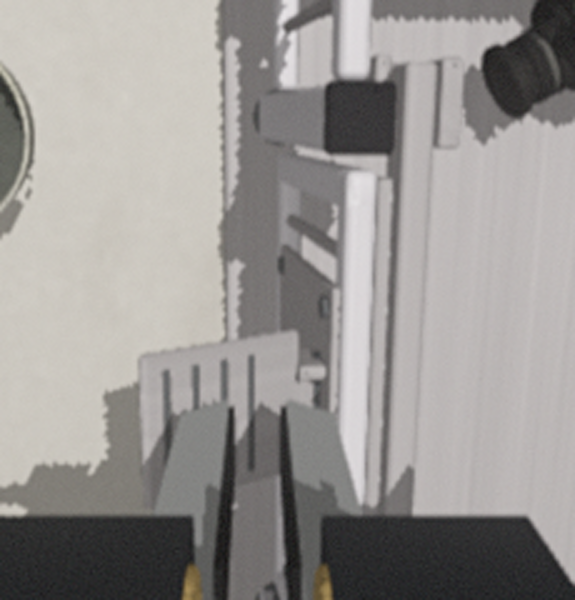

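Call:
carry_out --series '[[[0, 0, -0.4, 0, 0, 0], [0, 0, -0.7, 0, 0, 0], [0, 0, -0.9, 0, 0, 0], [0, 0, -1.1, 0, 0, 0], [0, 0, -1.1, 0, 0, 0], [0, 0, -1.1, 0, 0, 0]]]'

```text
t: 3.4
tcp_pos: [0.4139, 0.2241, 0.1195]
eef_rot: [0.381, 0.595, -0.288, 0.646]
contact_force: [-0.6, -0.1, -0.2]
gripper_width: 0.0104
```

Call:
carry_out --series '[[[0, 0, -0.1, 0, 0, 0], [0, 0, -0.2, 0, 0, 0], [0, 0, -0.3, 0, 0, 0], [0, 0, -0.4, 0, 0, 0], [0, 0, -0.4, 0, 0, 0], [0, 0, -0.4, 0, 0, 0]]]'

```text
t: 4.15
tcp_pos: [0.4139, 0.2241, 0.1154]
eef_rot: [0.381, 0.595, -0.288, 0.646]
contact_force: [0.7, -0.4, 1.0]
gripper_width: 0.0101
```

Call:
carry_out --series '[[[0, 0, -0.1, 0, 0, 0], [0, 0, -0.2, 0, 0, 0], [0, 0, -0.3, 0, 0, 0], [0, 0, -0.4, 0, 0, 0], [0, 0, -0.4, 0, 0, 0], [0, 0, -0.4, 0, 0, 0]]]'

```text
t: 4.9
tcp_pos: [0.414, 0.2242, 0.1117]
eef_rot: [0.382, 0.595, -0.288, 0.646]
contact_force: [-1.3, 0.0, 2.9]
gripper_width: 0.0106
```

Call:
carry_out --series '[[[0, 0, -0.1, 0, 0, 0], [0, 0, -0.2, 0, 0, 0], [0, 0, -0.2, 0, 0, 0], [0, 0, -0.2, 0, 0, 0]]]'

```text
t: 5.4
tcp_pos: [0.4138, 0.2241, 0.1094]
eef_rot: [0.381, 0.596, -0.288, 0.646]
contact_force: [-0.6, -0.0, 3.0]
gripper_width: 0.0108
```

Call:
carry_out --series '[[[0, 0, -0.1, 0, 0, 0], [0, 0, -0.2, 0, 0, 0], [0, 0, -0.2, 0, 0, 0], [0, 0, -0.2, 0, 0, 0]]]'

```text
t: 5.9
tcp_pos: [0.4138, 0.224, 0.1074]
eef_rot: [0.381, 0.596, -0.288, 0.646]
contact_force: [-1.9, 0.3, 3.6]
gripper_width: 0.0098
```

```bash
python3 - <<'E'
from h import *
s=sense();print(s["t"],s["contact_force"],s["gripper_width"],tipinfo())
show("wrist","w4.png",(150,60),(230,240),2.5)
E
```

```text
5.9 [-1.88035885  0.30844569  3.56575375] 0.009844432985714356 [array([-45. ,  26.9, 104.8]), array([-10.6,  26.9, 110. ])]
```

View pics/w4.png

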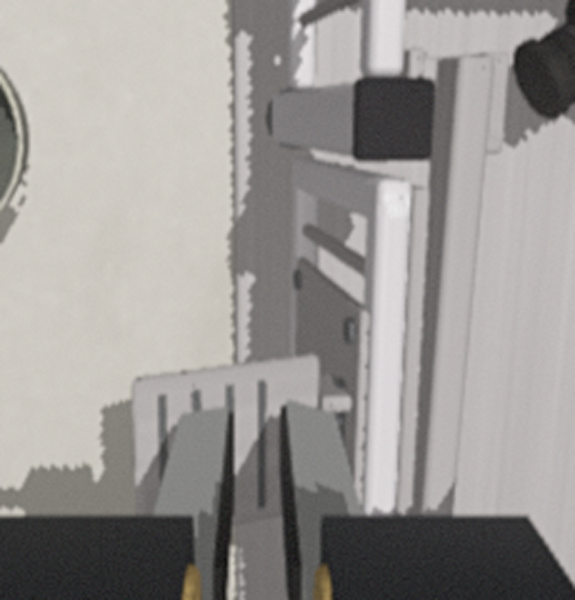

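Call:
carry_out --series '[[[0, 0, -0.1, 0, 0, 0], [0, 0, -0.2, 0, 0, 0], [0, 0, -0.2, 0, 0, 0], [0, 0, -0.2, 0, 0, 0]]]'

```text
t: 6.45
tcp_pos: [0.4138, 0.224, 0.1054]
eef_rot: [0.381, 0.595, -0.288, 0.646]
contact_force: [-2.9, 0.3, 4.5]
gripper_width: 0.0105
```

Call:
carry_out --series '[[[0, 0, -0.1, 0, 0, 0], [0, 0, -0.1, 0, 0, 0], [0, 0, -0.1, 0, 0, 0]]]'

```text
t: 6.82
tcp_pos: [0.4139, 0.224, 0.1044]
eef_rot: [0.381, 0.595, -0.288, 0.646]
contact_force: [-2.4, 0.3, 3.8]
gripper_width: 0.01
```

Call:
carry_out --series '[[[0, 0, -0.1, 0, 0, 0], [0, 0, -0.1, 0, 0, 0], [0, 0, -0.1, 0, 0, 0]]]'

```text
t: 7.2
tcp_pos: [0.4138, 0.224, 0.1034]
eef_rot: [0.381, 0.595, -0.288, 0.646]
contact_force: [-2.7, -0.6, 3.9]
gripper_width: 0.0103
```

Call:
carry_out --series '[[[0, 0, -0.1, 0, 0, 0], [0, 0, -0.1, 0, 0, 0], [0, 0, -0.1, 0, 0, 0]]]'

```text
t: 7.58
tcp_pos: [0.4139, 0.2241, 0.1024]
eef_rot: [0.381, 0.595, -0.288, 0.646]
contact_force: [-2.0, -1.0, 4.3]
gripper_width: 0.0106
```

Call:
carry_out --series '[[[0, 0, -0.1, 0, 0, 0], [0, 0, -0.1, 0, 0, 0], [0, 0, -0.1, 0, 0, 0]]]'

```text
t: 7.95
tcp_pos: [0.4139, 0.2241, 0.1014]
eef_rot: [0.381, 0.595, -0.288, 0.646]
contact_force: [-2.0, 0.7, 4.3]
gripper_width: 0.0103
```

Call:
carry_out --series '[[[0, 0, -0.1, 0, 0, 0], [0, 0, -0.1, 0, 0, 0], [0, 0, -0.1, 0, 0, 0]]]'

```text
t: 8.32
tcp_pos: [0.4139, 0.2241, 0.1004]
eef_rot: [0.381, 0.595, -0.288, 0.646]
contact_force: [-3.2, 0.5, 5.5]
gripper_width: 0.0104
```

```bash
python3 - <<'E'
from h import *
s=sense();print(s["t"],s["contact_force"],s["gripper_width"],tipinfo())
show("wrist","w5.png",(150,60),(230,240),2.5)
E
```

```text
8.325 [-3.20942133  0.45909215  5.52470549] 0.010449575991724603 [array([-45.2,  26.9,  97.8]), array([-10.2,  26.9, 103.1])]
```

View pics/w5.png

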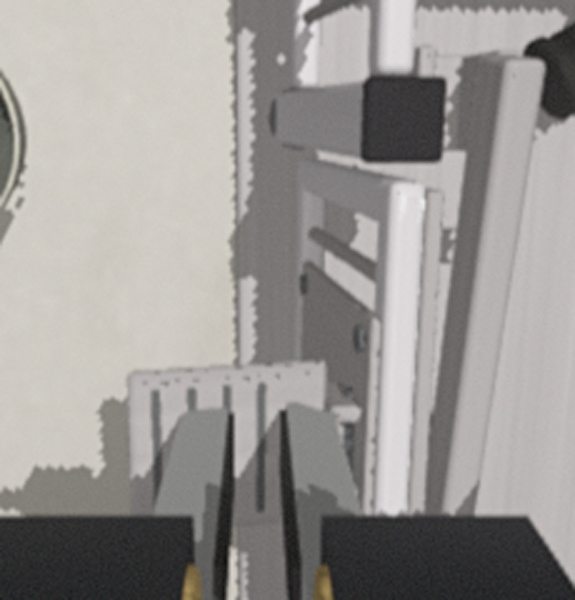

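Call:
carry_out --series '[[[0, 0, -0.05, 0, 0, 0], [0, 0, -0.05, 0, 0, 0], [0, 0, -0.05, 0, 0, 0]]]'

```text
t: 8.75
tcp_pos: [0.4138, 0.2241, 0.0999]
eef_rot: [0.381, 0.595, -0.288, 0.646]
contact_force: [-3.4, -0.6, 3.8]
gripper_width: 0.0107
```

Call:
carry_out --series '[[[0, 0, -0.05, 0, 0, 0], [0, 0, -0.05, 0, 0, 0], [0, 0, -0.05, 0, 0, 0]]]'

```text
t: 9.12
tcp_pos: [0.4139, 0.2241, 0.0995]
eef_rot: [0.381, 0.595, -0.288, 0.646]
contact_force: [-2.2, 0.9, 4.4]
gripper_width: 0.0104
```

Call:
carry_out --series '[[[0, 0, -0.05, 0, 0, 0], [0, 0, -0.1, 0, 0, 0], [0, 0, -0.1, 0, 0, 0]]]'

```text
t: 9.5
tcp_pos: [0.4139, 0.224, 0.0984]
eef_rot: [0.381, 0.595, -0.288, 0.646]
contact_force: [-2.8, 0.9, 5.7]
gripper_width: 0.0104
```

Call:
carry_out --series '[[[0, 0, -0.05, 0, 0, 0], [0, 0, -0.1, 0, 0, 0], [0, 0, -0.1, 0, 0, 0]]]'

```text
t: 9.88
tcp_pos: [0.4138, 0.2245, 0.0978]
eef_rot: [0.382, 0.596, -0.288, 0.645]
contact_force: [-5.7, 1.1, 7.2]
gripper_width: 0.0103
```

Call:
carry_out --series '[[[0, 0, 0, 0, 0, 0], [0, 0, 0, 0, 0, 0]]]'

```text
t: 10.12
tcp_pos: [0.4139, 0.2245, 0.0978]
eef_rot: [0.382, 0.596, -0.288, 0.646]
contact_force: [-3.1, 0.9, 6.7]
gripper_width: 0.0104
```

```bash
python3 - <<'E'
from h import *
s=sense();print(s["t"],s["contact_force"],s["gripper_width"],tipinfo())
show("wrist","w6.png",(150,60),(230,240),2.5)
show("scene","s6.png",(140,60),(200,200),3)
E
```

```text
10.125 [-3.10215959  0.9176163   6.65516669] 0.010404453494544068 [array([-45. ,  27.3,  95.2]), array([-10. ,  27.3, 100.5])]
```

View pics/w6.png

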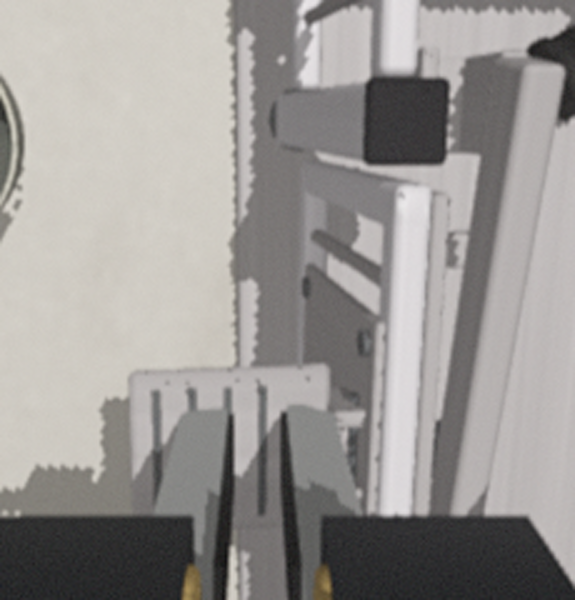

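View pics/s6.png

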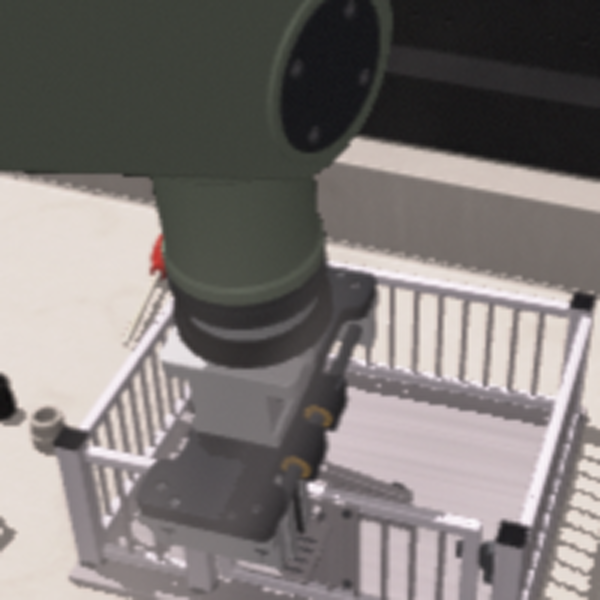

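Call:
carry_out --series '[[[0.08, 0.05, -0.03, 0, 0, 0], [0.17, 0.11, -0.03, 0, 0, 0], [0.25, 0.16, -0.03, 0, 0, 0], [0.33, 0.22, -0.03, 0, 0, 0], [0.33, 0.22, -0.03, 0, 0, 0]]]'

```text
t: 10.85
tcp_pos: [0.4168, 0.2275, 0.0977]
eef_rot: [0.382, 0.596, -0.288, 0.645]
contact_force: [-6.6, 2.7, 8.6]
gripper_width: 0.0105
```

```bash
cat >> h.py <<'E'
def swing(p0,phis):
    H=g2w([[0,-.085,0]])[0];p0=np.array(p0);H[2]=p0[2]
    for f in phis:
        q=H+R.from_rotvec([0,0,-f]).apply(p0-H);print(round(f,3),np.round((q-p0)*100,2),-round(f,3))
E
python3 - <<'E'
from h import *
s=sense();print(s["t"],s["contact_force"],s["tcp_pos"],tipinfo())
show("wrist","w7.png",(150,60),(230,240),2.5)
swing(s["tcp_pos"],np.arange(.03,.31,.03))
E
```

```text
10.85 [-6.6227032   2.70973745  8.56269579] [0.41676599 0.2274884  0.09774678] [array([-40.9,  28.2,  95.1]), array([ -5.9,  28.2, 100.4])]
0.03 [0.25 0.24 0.  ] -0.03
0.06 [0.5  0.48 0.  ] -0.06
0.09 [0.77 0.7  0.  ] -0.09
0.12 [1.04 0.92 0.  ] -0.12
0.15 [1.31 1.13 0.  ] -0.15
0.18 [1.6  1.33 0.  ] -0.18
0.21 [1.88 1.52 0.  ] -0.21
0.24 [2.18 1.71 0.  ] -0.24
0.27 [2.48 1.88 0.  ] -0.27
0.3 [2.78 2.05 0.  ] -0.3
```

View pics/w7.png

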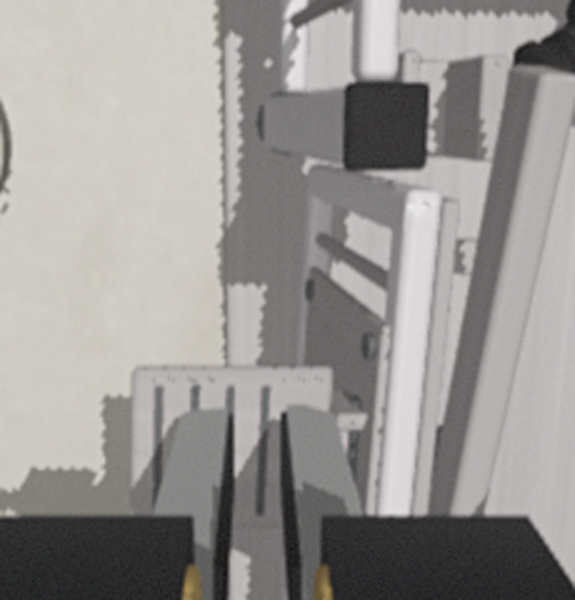

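Call:
carry_out --series '[[[-0.05, 0.08, 0.03, 0, 0, 0], [0.2, 0.32, 0.03, 0, 0, -0.03], [0.45, 0.56, 0.03, 0, 0, -0.06], [0.72, 0.78, 0.03, 0, 0, -0.09]]]'

```text
t: 11.4
tcp_pos: [0.4245, 0.2347, 0.0979]
eef_rot: [0.409, 0.578, -0.317, 0.632]
contact_force: [-4.1, 1.1, 7.0]
gripper_width: 0.0102
```

```bash
python3 - <<'E'
from h import *
s=sense();print(s["t"],s["contact_force"],s["tcp_pos"],tipinfo())
show("wrist","w8.png",(150,60),(230,240),2.5)
swing(s["tcp_pos"],np.arange(.03,.31,.03))
E
```

```text
11.4 [-4.11815851  1.13833935  6.95517694] [0.42446554 0.23470854 0.09785328] [array([-30.3,  31.6,  95.2]), array([  4.3,  28.4, 100.5])]
0.03 [0.27 0.22 0.  ] -0.03
0.06 [0.55 0.43 0.  ] -0.06
0.09 [0.83 0.63 0.  ] -0.09
0.12 [1.12 0.82 0.  ] -0.12
0.15 [1.41 1.01 0.  ] -0.15
0.18 [1.71 1.18 0.  ] -0.18
0.21 [2.02 1.35 0.  ] -0.21
0.24 [2.33 1.5  0.  ] -0.24
0.27 [2.64 1.65 0.  ] -0.27
0.3 [2.96 1.79 0.  ] -0.3
```

View pics/w8.png

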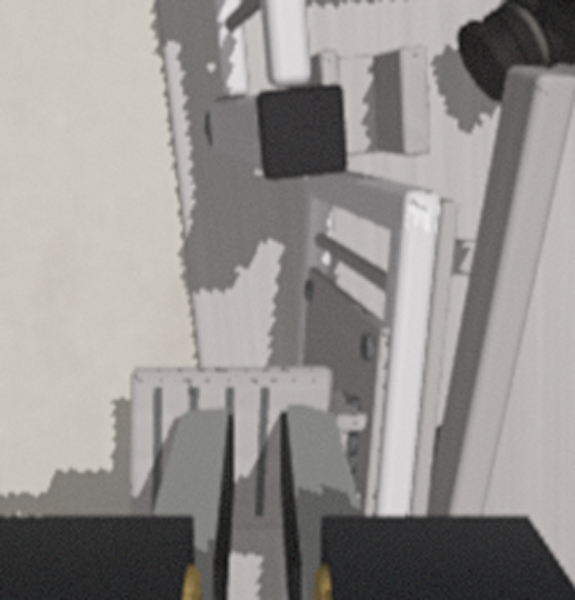

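Call:
carry_out --series '[[[0.27, 0.22, 0, 0, 0, -0.03], [0.55, 0.43, 0, 0, 0, -0.06], [0.83, 0.63, 0, 0, 0, -0.09], [1.12, 0.82, 0, 0, 0, -0.12], [1.41, 1.01, 0, 0, 0, -0.15], [1.71, 1.18, 0, 0, 0, -0.18], [2.02, 1.35, 0, 0, 0, -0.21], [2.33, 1.5, 0, 0, 0, -0.24], [2.64, 1.65, 0, 0, 0, -0.27], [2.96, 1.79, 0, 0, 0, -0.3]]]'

```text
t: 12.7
tcp_pos: [0.4546, 0.2528, 0.098]
eef_rot: [0.491, 0.51, -0.407, 0.577]
contact_force: [-3.4, 0.9, 6.0]
gripper_width: 0.0102
```

```bash
python3 - <<'E'
from h import *
s=sense();print(s["t"],s["contact_force"],s["tcp_pos"],s["joints"],tipinfo())
show("wrist","w9.png",(100,10),(280,290),2)
swing(s["tcp_pos"],np.arange(.05,.51,.05))
E
```

```text
12.7 [-3.38774778  0.92129757  6.0253094 ] [0.45457564 0.25280005 0.09803978] [ 0.35681757  0.11444122  1.89836848 -0.02856164  0.97930744  0.18071147] [array([ 6. , 35.2, 95.4]), array([ 38.2,  21.9, 100.7])]
0.05 [0.54 0.21 0.  ] -0.05
0.1 [1.09 0.38 0.  ] -0.1
0.15 [1.65 0.54 0.  ] -0.15
0.2 [2.21 0.66 0.  ] -0.2
0.25 [2.78 0.75 0.  ] -0.25
0.3 [3.36 0.82 0.  ] -0.3
0.35 [3.94 0.86 0.  ] -0.35
0.4 [4.51 0.86 0.  ] -0.4
0.45 [5.09 0.84 0.  ] -0.45
0.5 [5.67 0.79 0.  ] -0.5
```

View pics/w9.png

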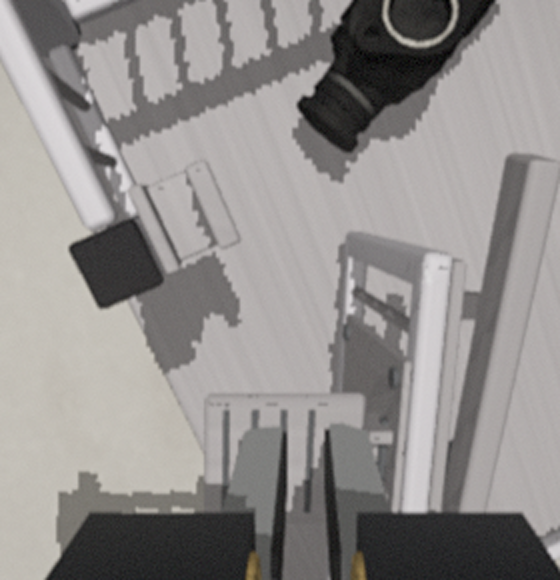

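Call:
carry_out --series '[[[0.54, 0.21, 0, 0, 0, -0.05], [1.09, 0.38, 0, 0, 0, -0.1], [1.65, 0.54, 0, 0, 0, -0.15], [2.21, 0.66, 0, 0, 0, -0.2], [2.78, 0.75, 0, 0, 0, -0.25], [3.36, 0.82, 0, 0, 0, -0.3], [3.94, 0.86, 0, 0, 0, -0.35], [4.51, 0.86, 0, 0, 0, -0.4], [5.09, 0.84, 0, 0, 0, -0.45], [5.67, 0.79, 0, 0, 0, -0.5]]]'

```text
t: 14.0
tcp_pos: [0.5118, 0.2609, 0.0982]
eef_rot: [0.602, 0.373, -0.537, 0.458]
contact_force: [-2.5, 2.5, 5.5]
gripper_width: 0.0106
```

```bash
python3 - <<'E'
from h import *
s=sense();print(s["t"],s["contact_force"],s["tcp_pos"],s["joints"],tipinfo())
show("wrist","w10.png",(0,0),(512,384),1.5);show("top","t10.png",(130,90),(240,220),2.7)
swing(s["tcp_pos"],np.arange(.05,.51,.05))
E
```

```text
14.0 [-2.53268348  2.51432826  5.46424395] [0.51181569 0.26092255 0.09816915] [ 0.37700157  0.24916655  1.73667276 -0.10888187  1.03911043  0.7370737 ] [array([63.3, 17.6, 95.5]), array([ 85.4,  -9.8, 100.9])]
0.05 [ 0.57 -0.08  0.  ] -0.05
0.1 [ 1.14 -0.19  0.  ] -0.1
0.15 [ 1.71 -0.33  0.  ] -0.15
0.2 [ 2.26 -0.49  0.  ] -0.2
0.25 [ 2.81 -0.69  0.  ] -0.25
0.3 [ 3.34 -0.91  0.  ] -0.3
0.35 [ 3.87 -1.16  0.  ] -0.35
0.4 [ 4.38 -1.43  0.  ] -0.4
0.45 [ 4.88 -1.73  0.  ] -0.45
0.5 [ 5.36 -2.05  0.  ] -0.5
```

View pics/w10.png

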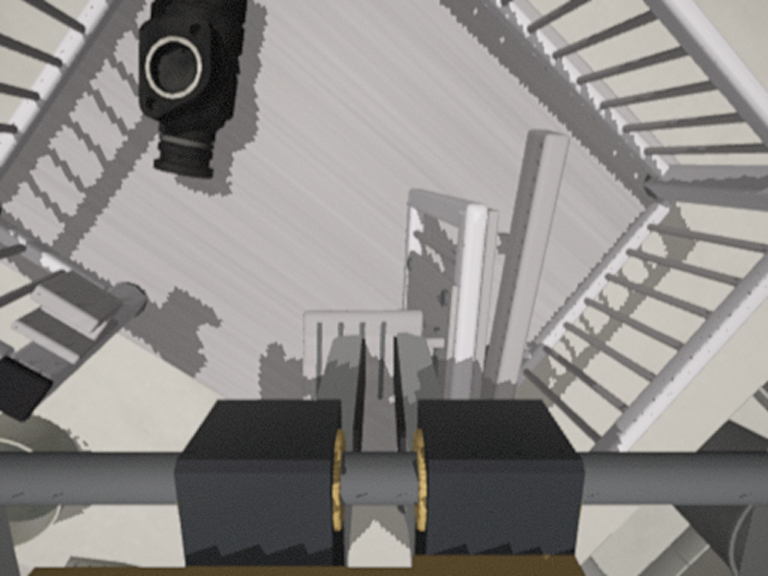

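View pics/t10.png

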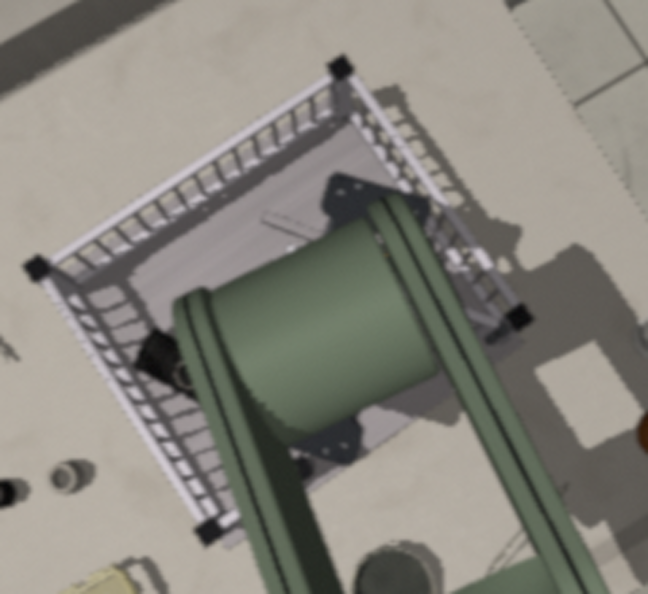

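Call:
carry_out --series '[[[0.57, -0.08, 0, 0, 0, -0.05], [1.14, -0.19, 0, 0, 0, -0.1], [1.71, -0.33, 0, 0, 0, -0.15], [2.26, -0.49, 0, 0, 0, -0.2], [2.81, -0.69, 0, 0, 0, -0.25], [3.34, -0.91, 0, 0, 0, -0.3], [3.87, -1.16, 0, 0, 0, -0.35], [4.12, -1.29, 0, 0, 0, -0.375], [4.38, -1.43, 0, 0, 0, -0.4]]]'

```text
t: 15.22
tcp_pos: [0.5558, 0.2468, 0.0984]
eef_rot: [0.664, 0.247, -0.617, 0.342]
contact_force: [-1.3, 3.6, 4.9]
gripper_width: 0.0105
```

```bash
python3 - <<'E'
from h import *
s=sense();print(s["t"],s["contact_force"],s["tcp_pos"],s["joints"],tipinfo())
show("wrist","w11.png",(0,0),(512,384),1.5)
swing(s["tcp_pos"],np.arange(.01,.11,.01))
p=tipinfo()[1];r=np.hypot(p[0],p[1]+85);print(r,np.arctan2(p[0],p[1]+85)+np.arcsin(6/r))
E
```

```text
15.225 [-1.33538759  3.61994484  4.85992312] [0.55581842 0.24678763 0.0984183 ] [ 0.34845329  0.34203733  1.61406394 -0.14417936  1.11150106  1.11631375] [array([ 98.5, -15.2,  95.8]), array([108.3, -48.9, 101.1])]
0.01 [ 0.1  -0.06  0.  ] -0.01
0.02 [ 0.2  -0.12  0.  ] -0.02
0.03 [ 0.3  -0.18  0.  ] -0.03
0.04 [ 0.4  -0.24  0.  ] -0.04
0.05 [ 0.5 -0.3  0. ] -0.05
0.06 [ 0.6  -0.36  0.  ] -0.06
0.07 [ 0.69 -0.43  0.  ] -0.07
0.08 [ 0.79 -0.49  0.  ] -0.08
0.09 [ 0.88 -0.56  0.  ] -0.09
0.1 [ 0.98 -0.62  0.  ] -0.1
114.22232706437039 1.305475044051239
```

View pics/w11.png

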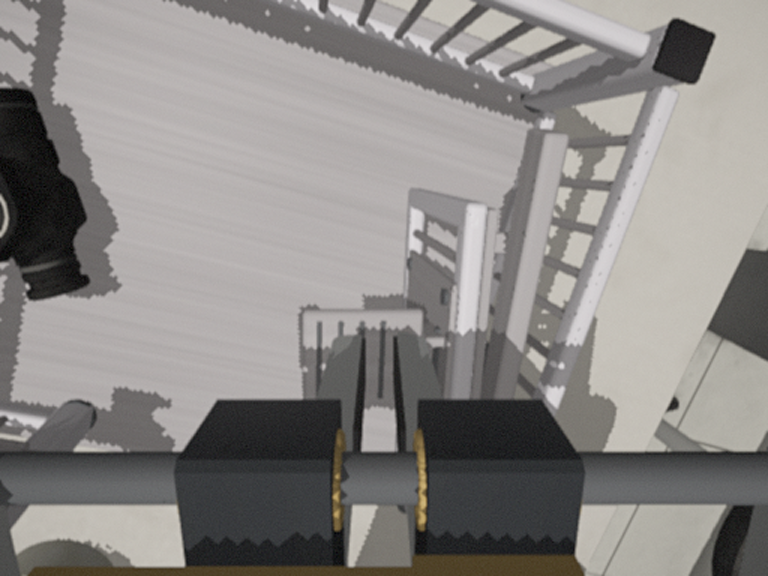

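Call:
carry_out --series '[[[0.1, -0.06, 0, 0, 0, -0.01], [0.2, -0.12, 0, 0, 0, -0.02], [0.3, -0.18, 0, 0, 0, -0.03], [0.4, -0.24, 0, 0, 0, -0.04], [0.4, -0.24, 0, 0, 0, -0.04]]]'

```text
t: 15.9
tcp_pos: [0.5599, 0.2444, 0.0985]
eef_rot: [0.669, 0.234, -0.623, 0.33]
contact_force: [-0.9, 2.6, 4.0]
gripper_width: 0.0103
```

Call:
carry_out --series '[[[0.1, -0.06, 0, 0, 0, -0.01], [0.2, -0.12, 0, 0, 0, -0.02], [0.2, -0.12, 0, 0, 0, -0.02]]]'

```text
t: 16.27
tcp_pos: [0.562, 0.2431, 0.0985]
eef_rot: [0.671, 0.227, -0.627, 0.324]
contact_force: [0.7, 3.3, 5.9]
gripper_width: 0.0104
```

Call:
carry_out --series '[[[0.05, -0.03, 0, 0, 0, -0.005], [0.1, -0.06, 0, 0, 0, -0.01], [0.1, -0.06, 0, 0, 0, -0.01]]]'

```text
t: 16.65
tcp_pos: [0.5628, 0.2426, 0.0984]
eef_rot: [0.672, 0.224, -0.628, 0.321]
contact_force: [-0.1, 3.2, 5.9]
gripper_width: 0.0103
```

Call:
carry_out --series '[[[0, 0, 0.3, 0, 0, 0], [0, 0, 0.7, 0, 0, 0], [0, 0, 1.1, 0, 0, 0], [0, 0, 1.6, 0, 0, 0], [0, 0, 2.2, 0, 0, 0], [0, 0, 3, 0, 0, 0], [0, 0, 4, 0, 0, 0], [0, 0, 6, 0, 0, 0], [0, 0, 8, 0, 0, 0], [0, 0, 8, 0, 0, 0]]]'

```text
t: 17.9
tcp_pos: [0.563, 0.2419, 0.18]
eef_rot: [0.673, 0.223, -0.628, 0.321]
contact_force: [-0.2, 0.3, 0.7]
gripper_width: 0.0103
```

```bash
python3 - <<'E'
from h import *
s=sense();print(s["t"],s["contact_force"],s["tcp_pos"],tipinfo())
show("wrist","w12.png",(0,0),(512,384),1.5)
E
```

```text
17.9 [-0.22100184  0.27811713  0.71617116] [0.56295377 0.24187084 0.18004428] [array([103. , -23. , 177.4]), array([110.3, -57.2, 182.7])]
```

View pics/w12.png

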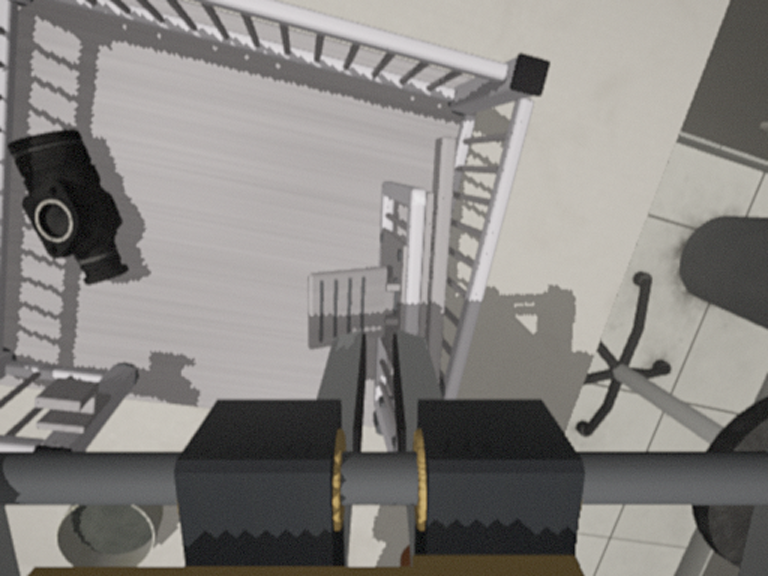

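Call:
carry_out --series '[[[0, 0, 4, 0, 0, 0], [0, 0, 8, 0, 0, 0], [-4, 3, 10, 0, 0, 0], [-8, 8, 10, 0, 0, 0], [-12, 13, 10, 0, 0, 0], [-16, 18, 10, 0, 0, 0], [-20, 23, 10, 0, 0, 0], [-22, 26, 10, 0, 0, 0], [-22, 26, 10, 0, 0, 0]]]'

```text
t: 19.08
tcp_pos: [0.3389, 0.503, 0.2756]
eef_rot: [0.669, 0.225, -0.63, 0.323]
contact_force: [0.3, -0.7, -0.4]
gripper_width: 0.0101
```

```bash
python3 - <<'E'
from h import *
s=sense();print(s["t"],s["contact_force"],s["tcp_pos"])
show("top","t13.png",(130,90),(220,220),2.7);show("scene","s13.png",(140,110),(210,190),3)
E
```

```text
19.075 [ 0.32282946 -0.67792381 -0.38737018] [0.33888419 0.50297555 0.27560524]
```

View pics/t13.png

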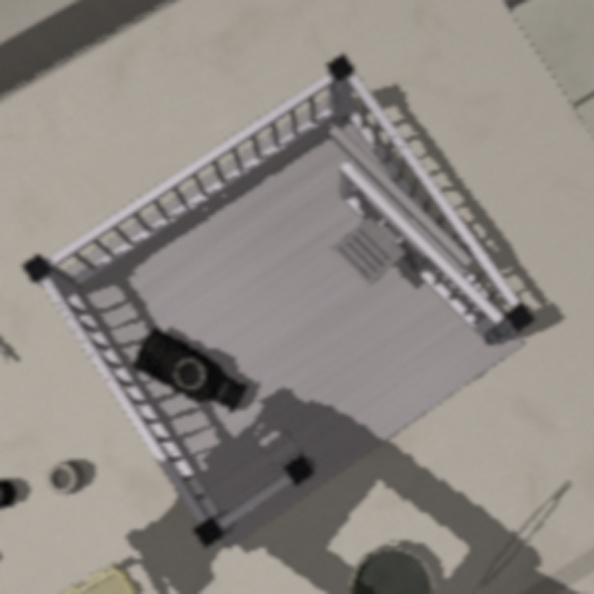

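View pics/s13.png

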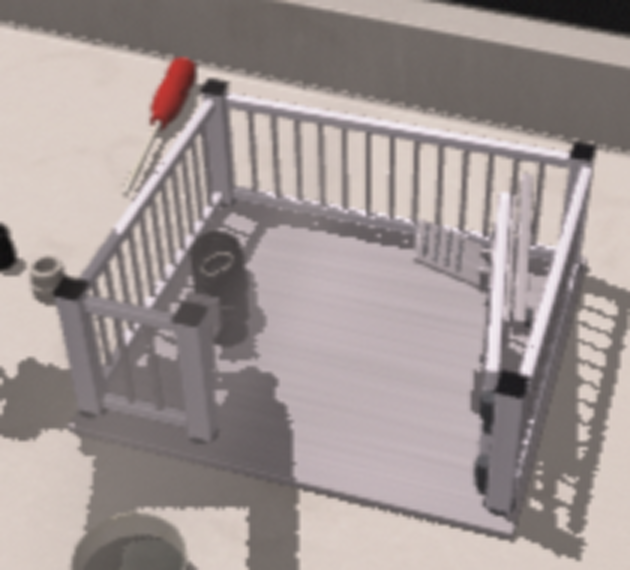

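```bash
python3 - <<'E'
from h import *
c=capture("top");o=np.array((130,90))
def ang(a,b,z):
    a=ray(c,np.array(a)/2.7+o,z);b=ray(c,np.array(b)/2.7+o,z);d=(b-a)[:2];print(np.linalg.norm(d),a,b);return np.arctan2(d[1],d[0])
g=ang((503,318),(346,167),.111);f=ang((519,315),(341,68),.117)
print("gate angle", np.pi/2-(g-TH), "vs fence",np.pi/2-(g-f))
# line fit on rail brightness
im=cv2.resize(c["color"][90:310,130:350],None,fx=2.7,fy=2.7,interpolation=cv2.INTER_CUBIC).mean(2)
P=[]
for t in np.linspace(.08,.92,40):
    m=np.array((503,318))*(1-t)+np.array((346,167))*t;n=np.array((151,-157))/218
    ks=np.arange(-9,9.1,.5);v=np.array([im[int(round((m+k*n)[1])),int(round((m+k*n)[0]))] for k in ks])
    w=np.clip(v-np.percentile(v,70),0,None);P.append(m+n*(w@ks)/w.sum())
P=np.array(P);W=np.array([ray(c,p/2.7+o,.111)[:2] for p in P])
vx,vy,x0,y0=cv2.fitLine(W.astype(np.float32),cv2.DIST_HUBER,0,.01,.01).ravel()
print("fit",np.pi/2-(np.arctan2(vy,vx)%np.pi-TH))
d0=R.from_rotvec([0,0,-TH]).apply([x0-G0[0],y0-G0[1],0]);print(d0)
E
```

```text
0.16467814875055503 [0.50489496 0.14552255 0.111     ] [0.62301915 0.26026386 0.111     ]
0.23198509697921507 [0.50620345 0.13452088 0.117     ] [0.69963307 0.26259143 0.117     ]
gate angle 1.3812243412862912 vs fence 1.3847616001709597
fit 1.3976536
[ 0.08507759 -0.0716338   0.        ]
```

```bash
python3 -c "
from station import *
print(job_done())"
```

```text
the job is handed in; nothing more can be done
None
```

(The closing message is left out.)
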